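# Tip the violet vial out of its dump cup

### The job

Two sprung tipping cups stand on the bench, each with a sample vial lying in it. Push the blue handle bar of the cup that holds the vial with the violet liquid, away from you and past its catch, until the vial drops out into the white tray below, then let the cup swing back all the way home to its catch. Do not touch either vial, and leave the other cup and its vial as they are.

Things in the scene. Friction and masses are not known exactly. Their poses are not given: they have to be found in the camera images.
- stand_violet: Grey fixed stand, base 250 x 140 mm, of the steel tipping cup that holds the violet vial. Origin on the bench straight below the cup's axle; x = way the cup dumps (away from the robot, yaw within 0.3 rad), y along the axle. Axle at z = 115 mm. Cup 84 mm wide in y; its rear rim is 22 mm over the axle and at most 45 mm while tipping; behind the bar (-x) all is free above z = 145 mm.
- bar_violet (a point): Centre of that cup's blue handle bar, 12 mm thick, 80 mm long along y, on two thin arms, 110 mm from the axle. It turns with the cup (axes parallel to the stand's at rest). It leans 30 degrees back at rest: x = -55, z = 210 mm in the stand's frame; with the cup tipped by q: x = 110 sin(q - 30 deg), z = 115 + 110 cos(q - 30 deg) mm. Push it towards the stand's +x.
- tray_violet (a point): Centre of the floor of the white open tray, part of the stand, below and in front of that cup (x = 82, z = 10 mm in the stand's frame, axes as the stand's). Inside 159 mm along x and 110 mm along y; side walls 41 mm, far wall 56 mm above the floor.
- cup_violet (a joint): Angle of the cup with the violet vial: 0 = home, held by a sprung roller catch behind it; grows as it tips forward, stop at 1.35 rad. A spring drives it home all the time, so hold it tipped: the bar takes 4 to 14 N. The vial rolls out by about 1.1 rad; wait half a second there. Let back or released, the cup swings home and clicks past the catch by itself.
- vial_violet: Screw-cap glass vial, black cap, violet liquid, 29 mm diameter, 57 mm long, lying across the cup along the axle. Origin at the centre of its bottom end, z towards the cap.
- cup_green (a joint): Angle of the other, identical cup, on its own identical stand beside the first (either left or right): 0 = upright at home. To be left alone.
- vial_green: Screw-cap glass vial, red cap, green liquid, 26 mm diameter, 60 mm long, lying in the other cup. Origin at the centre of its bottom end, z towards the cap. To be left where it is.
There are look-alikes about, which are no part of the job. Leave any brown or yellow look-alike of the vial_violet alone.

How it is judged:
By the outcome, as a careful person would: the job done as asked, in the order asked, and still so for the second after the job is handed in, with the robot touching nothing.
It also fails if it takes over 35 s, if anything falls off the work surface, if the arm or the gripper's body presses on something with over 40 N, if the wrist force passes 120 N, or if a joint passes its speed limit or range.

### The arm

A 6-joint arm with a two-finger parallel gripper is mounted at the origin on a cart in front of the work surface, level with it; the furniture and walls round the work are solid. World frame = base frame: x ahead of the robot, y to its left, z up, the work surface at z = 0. Lengths are in mm, angles in rad, forces in N, time in s.
With the tool pointing down it reaches from about 325 to 875 mm from the base axis. Payload 4.4 kg.
Tool frame: the origin (TCP) lies on the centre line of the jaws, within the pads' length; the fingertips stand ahead of it and the grasp point (between the pads) lies 6 mm ahead of it (ctrl.tcp_to_tips is the z of the fingertips in the tool frame, in mm); z points along the fingers, y is the line along which they close (so a half turn about z gives the same grasp; the last joint's range is limited). The gripper opens to 85 mm and grips with 20 to 120 N. Pads are 22 mm wide; open, the fingers measure 114 mm over their backs; the gripper's body (76 mm by 85 mm) begins 54 mm behind the grasp point. The pads swing forward as they close: fully open they stand 13 mm farther back than shut.
Start: joints at [1.127, 0.207, 1.542, -0, 1.393, -0.15], TCP at [166.525, 550.361, 256.282] pointing down, gripper open.
Joint ranges: [-2.73, 2.73], [-0.86, 2.22], [0.23, 2.46], [-1.11, 4.25], [0.08, 2.63], [-2.82, 2.82]. Speed limits (rad/s): [2.79, 2.79, 3.14, 3.14, 3.14, 3.14].

### API

Orientations are given as a 3x3 rotation matrix whose columns are the frame's x, y, z axes.
In Python, from plant import ctrl, sensors, optics gives the robot as it stands. Calls block until the motion is done:
- ctrl.move_ptp(position, orientation): joint-space move of the TCP to a pose.
- ctrl.move_l(position, rot=None, vel=150, threshold=None): straight line of the TCP; rot=None keeps the orientation; vel is the mean speed in mm/s. With threshold (N) it stops when the force on the tool has changed by that much, and returns True; else False.
- ctrl.set_joints(angles): joint-space move.
- ctrl.gripper_to(opening, force=None): finger opening in mm; force is the grip in N (None keeps the last); returns when the fingers have stopped.
- ctrl.hold(seconds).
- ctrl.solve_ik(position, orientation): joint angles nearest the present ones, or None.
- sensors.read_state(): the state.
- optics.grab_frame(name): name is "scene" or "top" or "wrist"; returns (picture, depth): 420x560x3 uint8, red, green, blue; 420x560 float32, mm along the optical axis (not along the pixel's ray), 0 where there is no reading.
- optics.camera_params(name): a dict with "mtx" (3x3 intrinsics, pixels), "R" (3x3) and "t" (3): a world point X has camera coordinates R X + t; the wrist camera has in their place "T_tool_cam" (4x4, takes a point from camera to tool coordinates, whose origin is the TCP and whose axes are the flange's). Camera axes: x right, y down, z forward; pixel columns grow to the right and rows downward; lengths in mm; the calibration is good to about 2 mm. A picture is of the moment at which its call begins: read the wrist's pose just before it. camera_params takes no time and is no camera call.
A pose or a line that the arm cannot do raises ctrl.MotionError and nothing moves.
- ctrl.finish_job(): hands the job in; it is judged then, once.
The state is a dict: "t": time; "q": joint angles; "qvel": joint speeds; "tau": joint torques, N m; "eef_pos": TCP position; "eef_rot": TCP orientation; "force": force on the tool from outside, world axes, zero at the start; "wrist_torque": the same for the moment, N m; "grip_width": finger opening in mm; "grasp_force": force on a finger pad.
Only numpy, scipy, OpenCV 4.12 (cv2) and the standard library are available. Lean on these libraries where they do the work, as an engineer would, in place of code of your own. Each camera call takes 0.05 s, during which the arm holds its last target. There are 200 camera calls.

## Working session

There is one attempt and no reset: what is moved stays moved. The work goes in short steps, each a Python script; the robot and the scene stay as the last script left them, time stands still between calls to the robot, and variables do not carry over. Pictures are saved under pics/ and viewed, at most 10 in all, crops included, and the job is handed in when it is done.

```bash
mkdir -p pics
cat > h.py <<'E'
import numpy as np, cv2
from plant import ctrl, sensors, optics
def save(n,f,s=1.4,crop=None):
    im,d=optics.grab_frame(n); np.savez(f'pics/{f}.npz',im=im,d=d)
    cv2.imwrite(f'pics/{f}.png',cv2.resize(im[:,:,::-1],None,fx=s,fy=s))
def pts(n,d):
    p=optics.camera_params(n);K=p['mtx'];v,u=np.mgrid[:d.shape[0],:d.shape[1]]
    c=np.stack([(u-K[0,2])/K[0,0]*d,(v-K[1,2])/K[1,1]*d,d],-1)
    return (c-p['t'])@p['R']
E
python3 - <<'E'
from h import *
save('scene','s1');save('top','t1');print(sensors.read_state()['t'])
E
```

```text
0.1
```

View pics/s1.png

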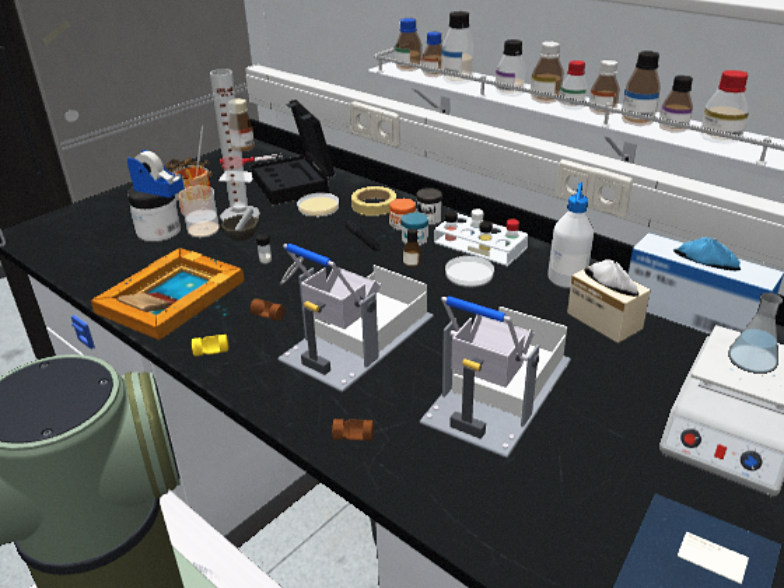

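View pics/t1.png

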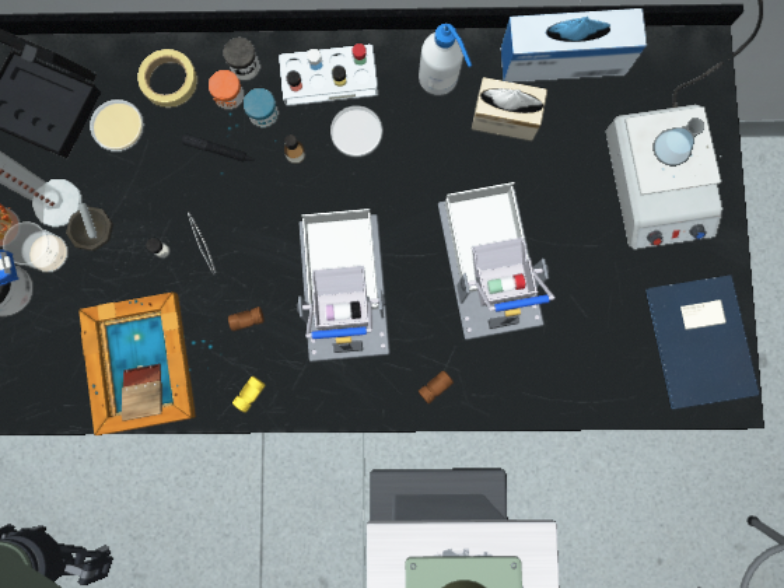

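The top view shows two candidate cups. The left one, with its vial at (340,311), has a black cap and a violet body. The right one, at (507,284), has a red cap and a green body. The left one fits the description. I'll check it in an enlarged crop and measure the blue bars.

Run:
```python
from h import *
z=np.load('pics/t1.npz');im,d=z['im'],z['d'];P=pts('top',d)
cv2.imwrite('pics/c1.png',cv2.resize(im[140:265,205:405,::-1],None,fx=4,fy=4,interpolation=cv2.INTER_CUBIC))
hsv=cv2.cvtColor(im,cv2.COLOR_RGB2HSV)
m=(hsv[...,0]>105)&(hsv[...,0]<125)&(hsv[...,1]>150)&(hsv[...,2]>90)
for n,(a,b) in {'L':(215,270),'R':(335,400)}.items():
    k=np.zeros_like(m);k[200:245,a:b]=m[200:245,a:b]
    k&=d>0
    q=P[k];q=q[(q[:,2]>195)&(q[:,2]<235)]
    c=q.mean(0);u,s,vt=np.linalg.svd((q-c)[:,:2]);w=(q-c)[:,:2]@vt[0]
    print(n,len(q),c.round(1),'zmed',np.median(q[:,2]),'dir',vt[0],'len',np.ptp(w),'mid',(c[:2]+vt[0]*(w.max()+w.min())/2).round(1))
# stand base left: plate pixels low, tray floor, corners
for a,b in {'L':(205,285),'R':(310,395)}.values():
    g=(hsv[...,1]<45)&(hsv[...,2]>90);g[:,:a]=0;g[:,b:]=0;g[:130]=0;g[262:]=0
    lo=g&(P[...,2]>3)&(P[...,2]<80)
    print('rect',cv2.minAreaRect(P[lo][:,:2].astype(np.float32)),lo.sum())
```

```text
L 204 [452.6 193.4 215.7] zmed 215.77799576986524 dir [ 0.07934163 -0.99684748] len 77.68719311536896 mid [452.6 192.6]
R 207 [493.6 -74.3 215.1] zmed 215.11312441049168 dir [ 0.17495584 -0.98457628] len 77.96596565134345 mid [493.6 -74. ]
rect ((559.0052490234375, 202.14566040039062), (261.926513671875, 140.1251220703125), 4.722208023071289) 3516
rect ((600.7679443359375, -66.96491241455078), (261.9180603027344, 163.590087890625), 9.938036918640137) 3584
```

View pics/c1.png

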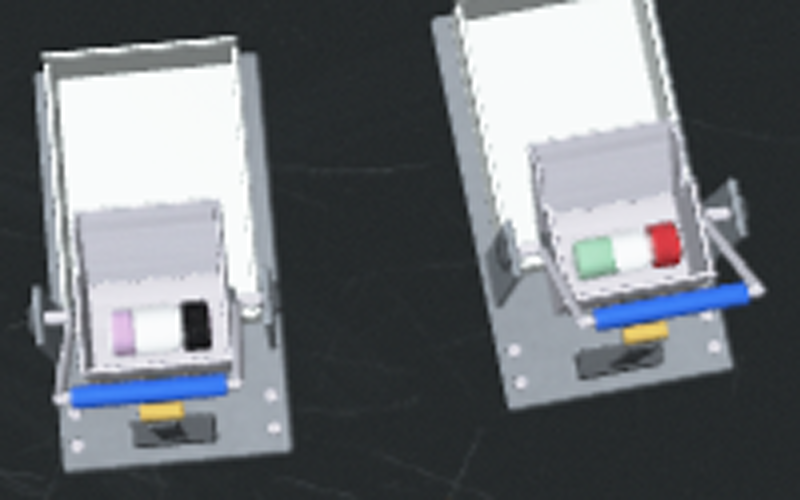

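The crop confirms it. The left cup holds the black-capped violet vial, and its bar measures 78 mm long with its top at z = 216, as expected. The yaw is about 0.08 from both the bar and the stand plate. Next I'll approach behind the bar with the jaws shut.

```bash
cat >> h.py <<'E'
a=0.08; X=np.array([np.cos(a),np.sin(a),0]);Y=np.array([-np.sin(a),np.cos(a),0])
AX=np.array([452.6,193,0])+55*X      # below the axle
def W(x,y,z): return AX+x*X+y*Y+np.array([0,0,z])
TIP=182
E
python3 - <<'E'
from h import *
s=sensors.read_state();T=ctrl.tcp_to_tips;print(T,s['eef_rot'].round(2) if hasattr(s['eef_rot'],'round') else s['eef_rot'])
best=[]
for sg in (1,-1):
    R=np.column_stack([-sg*X,sg*Y,[0,0,-1]])
    R[:,0]=np.cross(R[:,1],R[:,2]); q=ctrl.solve_ik(W(-120,0,TIP+T),R)
    print(sg,q)
    if q is not None: best.append((abs(np.array(q)-s['q']).max(),sg,R))
b=min(best,key=lambda k:k[0]);R=b[2];np.save('R.npy',R)
print(b[1])
ctrl.gripper_to(0)
ctrl.move_ptp(W(-120,0,TIP+T+60),R)
ctrl.move_l(W(-120,0,TIP+T))
print(sensors.read_state()['eef_pos'],sensors.read_state()['t'],sensors.read_state()['force'])
save('scene','s2');print(sensors.read_state()['grip_width'])
E
```

```text
25.0 [[-0.96  0.29 -0.  ]
 [ 0.29  0.96 -0.  ]
 [ 0.   -0.   -1.  ]]
1 [ 2.49578202e-01 -5.84148856e-02  1.93229478e+00 -4.44089210e-16
  1.26771276e+00 -1.40121812e+00]
-1 [ 2.49578202e-01 -5.84148856e-02  1.93229478e+00 -4.44089210e-16
  1.26771276e+00  1.74037453e+00]
1
[387.92549264 188.29031736 207.20795296] 2.9833 [-0.43973391 -0.45222538 -0.49736056]
-0.035151878951549066
```

View pics/s2.png

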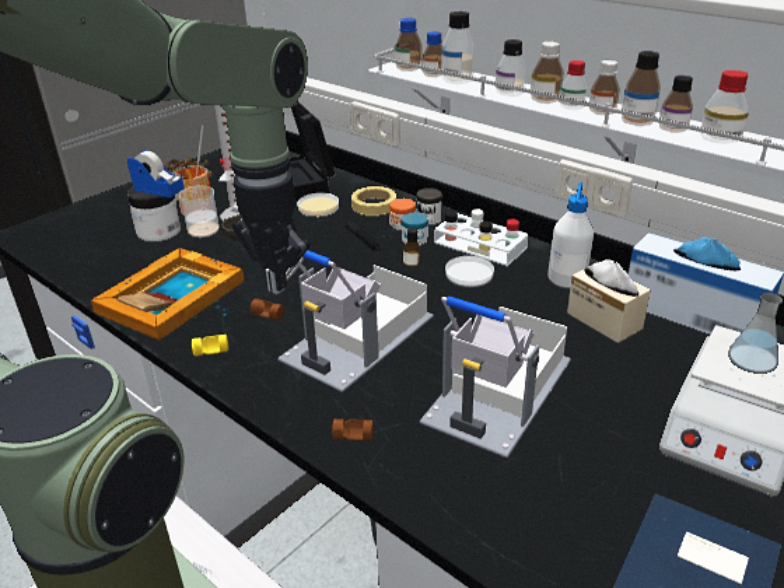

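The picture shows the shut fingertips at about (280,280). That is where a point 65 mm behind the bar centre (308,255) should appear. Next I'll touch the bar and then push.

Run:
```python
from h import *
T=ctrl.tcp_to_tips;z=TIP+T
hit=ctrl.move_l(W(-40,0,z),vel=60,threshold=3)
s=sensors.read_state();x0=(s['eef_pos']-AX)@X
print(hit,x0,s['force'],s['t'])
if hit and -85<x0<-60:
    off=min(max(-61-x0,8),16)      # tool centre to finger face
    for q in (0.6,1.0,1.22):
        xb=110*np.sin(q-np.pi/6)
        r=ctrl.move_l(W(xb-6-off,0,z),vel=90,threshold=35)
        s=sensors.read_state();print(q,r,(s['eef_pos']-AX)@X,s['force'],s['t'])
        if r: break
    ctrl.hold(0.7)
    save('scene','s3');save('top','t3')
    s=sensors.read_state();print(s['force'],s['t'])
    im=[cv2.imread('pics/s3.png')[150:400,220:620],cv2.imread('pics/t3.png')[150:400,220:620]]
    cv2.imwrite('pics/c3.png',cv2.resize(np.vstack(im),None,fx=1.2,fy=1.2))
```

```text
True -71.82453674434429 [-3.52617356  1.34824075 -0.58911549] 3.875
0.6 False -9.69080467475654 [-4.31705183 -0.93173445 -1.87161942] 4.7333
1.0 False 31.282632267383875 [-6.80456743 -0.99300783 -2.91676515] 5.35
1.22 False 48.25776140661689 [-11.93971917  -0.84646545  -6.1521269 ] 5.725
[-11.39080568  -0.92686113  -7.00532678] 6.525
```

View pics/c3.png

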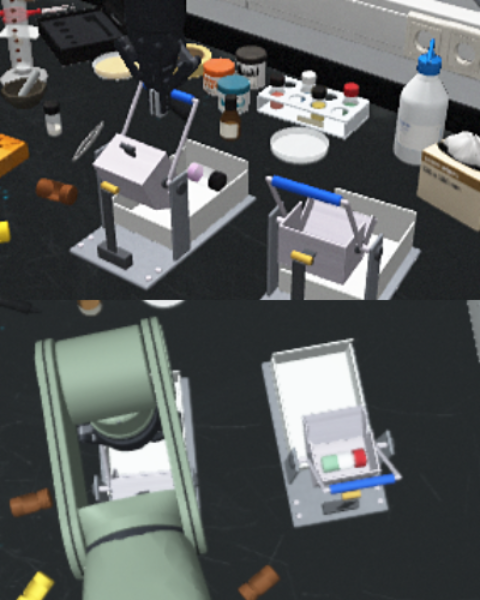

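The upper half shows the cup tipped. The violet end of the vial is at crop (195,172) and its black cap at (218,181), in front of the cup. Depth will show whether the vial lies on the tray floor.

Run:
```python
from h import *
ctrl.hold(0.3)
for f in ('s3','s4'):
    if f=='s4': save('scene','s4')
    z=np.load(f'pics/{f}.npz');im,d=z['im'].astype(int),z['d'];P=pts('scene',d)
    roi=np.zeros(d.shape,bool);roi[195:225,262:300]=1
    blk=roi&(im.sum(2)<110);vio=roi&(im[...,0]-im[...,1]>25)&(im[...,2]-im[...,1]>25)
    for m in (blk,vio):
        p=np.median(P[m&(d>0)],axis=0);print(f,m.sum(),((p-AX)@X).round(),((p-AX)@Y).round(),p[2].round(), 'top',P[m][:,2].max().round())
cv2.imwrite('pics/c4.png',cv2.resize(z['im'][160:270,190:340,::-1],None,fx=5,fy=5,interpolation=cv2.INTER_CUBIC))
print(sensors.read_state()['t'])
```

```text
s3 133 143.0 -21.0 26.0 top 120.0
s3 46 137.0 20.0 33.0 top 739.0
s4 133 145.0 -21.0 26.0 top 117.0
s4 43 137.0 21.0 33.0 top 41.0
6.875
```

View pics/c4.png

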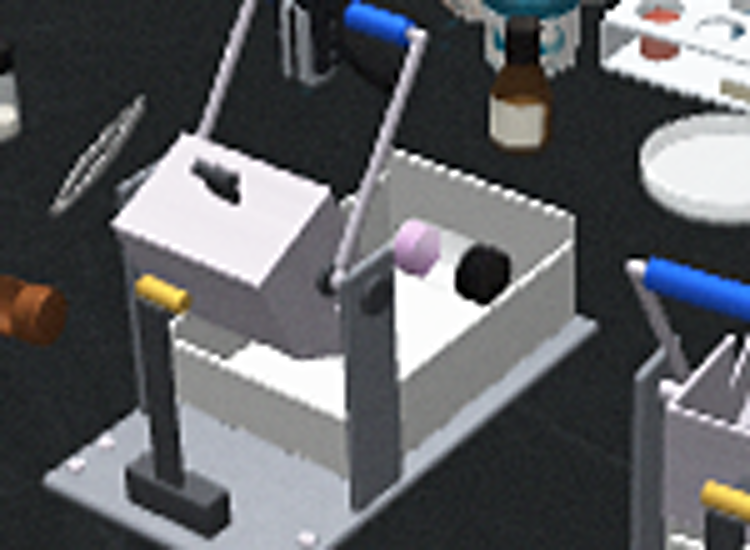

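The vial lies on the tray floor near the far wall: x is about 140, z about 26–33, and it hasn't moved between the two frames. Now I'll let the cup back.

Run:
```python
from h import *
T=ctrl.tcp_to_tips;z=TIP+T
ctrl.move_l(W(-130,0,z),vel=150)
ctrl.move_l(W(-130,0,z+60),vel=150)
ctrl.set_joints([1.127,0.207,1.542,0,1.393,-0.15])
ctrl.hold(0.5)
save('scene','s5');save('top','t5')
zz=np.load('pics/t5.npz');im,d=zz['im'],zz['d'];P=pts('top',d)
hsv=cv2.cvtColor(im,cv2.COLOR_RGB2HSV)
m=(hsv[...,0]>105)&(hsv[...,0]<125)&(hsv[...,1]>150)&(hsv[...,2]>90)
for lo,hi in ((215,270),(335,400)):
    k=np.zeros_like(m);k[180:245,lo:hi]=m[180:245,lo:hi];q=P[k];q=q[(q[:,2]>195)&(q[:,2]<235)];print(len(q),q.mean(0).round(1))
s=sensors.read_state();print(s['t'],s['force'])
cv2.imwrite('pics/c5.png',np.vstack([cv2.resize(np.load('pics/s5.npz')['im'][160:330,190:420,::-1],(400,296)),cv2.resize(im[120:270,200:400,::-1],(400,300))]))
```

```text
202 [452.6 193.5 215.5]
207 [493.6 -74.3 215.1]
10.95 [0.05177181 0.8399908  0.16366956]
```

View pics/c5.png

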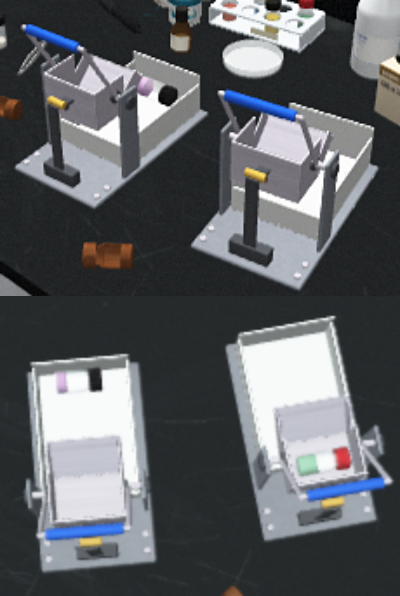

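The violet cup is empty and back home: its bar is at (452.6, 193.5, 215.5), the same as before the push. The vial is in the tray at crop (80,380), and the green cup and its vial haven't moved.

```bash
python3 -c "
from plant import ctrl
print(ctrl.finish_job())"
```

```text
the job is handed in; nothing more can be done
None
```

The violet vial is in its white tray, its cup is back home at the catch, the green cup and its vial were left untouched, and the job was handed in at about 11 s.

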